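# Clamp a bracket blank and punch its drill spot

## Task

Push the aluminium bracket blank along its rails until it is fully home against the back stop of the green punching stand, then turn both clamp knobs to their end stops so that their fingers lie across the blank. Only then press the red cap of the centre punch straight down until its hidden spring snaps, without ramming it, and let it spring back up. Leave the blank clamped at the stop and do not knock over or shove aside the things lying around.

Things in the scene. Friction and masses are not known exactly. Their poses are not given: they have to be found in the camera images.
- stand: Green punching stand, fixed; base plate 255 (x) x 250 (y) x 12 mm. Origin on the bench under the plate's middle; x points from the open loading side to back stop and column, y left, z up. Two steel rails along x (stand x -75 to 75 mm), 93 mm apart, 6 mm high. A column behind the stop carries an arm, 36 mm wide, forward to the punch collar (40 mm across), both 96 to 130 mm above the bench.
- back_stop (a point): Middle of the front face of the steel back stop, stand x=75 y=0 mm, 29 mm above the bench, fixed. The stop is 100 mm wide and reaches 46 mm above the bench. The stop is 18 mm thick; the green column (50 mm wide, up to 130 mm above the bench) stands right behind it.
- bracket: Loose aluminium bracket blank, 0.2 to 0.38 kg: plate 130 (x) x 90 (y) x 5 mm lying between the rails. Front edge (-x) folded up into a full-width lip 36 mm high, 5 mm thick; at the rear two ears, 29 mm high, that meet the stop. Origin: centre of its underside, 12 mm above the bench; axes as the stand's. Starts 30 to 55 mm short of the stop; fully home its origin is at stand x=10 mm.
- bracket_lip (a point): Point on the outer (-x) face of the bracket's lip, at mid width, 20 mm above the bracket's underside (32 mm above the bench): push here towards the stand's +x. The lip's top edge is 48 mm above the bench. Fully home it lies at stand x=-55 mm.
- clamp_left_grip (a point): On the turning axis of the left clamp knob (stand x=-30 y=+90 mm), 49.5 mm above the bench. Black upright bar 58 mm long, 14 mm thick, 33.5 to 63.5 mm above the bench, yellow mark near one end; under it a steel finger 16 mm wide reaches 57 mm from the axis on the marked side, 19.5 to 26.5 mm above the bench. Turns with the knob: its x axis points along bar and finger, z up.
- clamp_right_grip (a point): The same point on the right clamp knob, mirror image of the left one (stand x=-30 y=-90 mm).
- clamp_left (a joint): Angle of the left clamp (rad). At 0, fully open, the finger points along the rail, to the stand's +x turned 0.17 rad towards the rail. It turns clockwise seen from above to its end stop at 1.4, where the finger points straight across the blank (stand -y). Starts at 0 to 0.3, stays where left; friction 0.05 N m.
- clamp_right (a joint): Angle of the right clamp (rad), mirrored: from 0, fully open, it turns counter-clockwise seen from above to its end stop at 1.4, where the finger points straight across the blank (stand +y). Starts at 0 to 0.3, stays where left; friction 0.05 N m.
- punch_top (a point): Centre of the top face of the punch's red cap, 44 mm across, 165 mm above the bench at rest, at stand x=40, y=0 mm. It goes down with the punch; the cap is 17 mm thick and above the arm.
- punch (a joint): Downward stroke of the punch (m), guided vertically: 0 at rest, end stop at 0.018. The force is some 3 N at first and climbs to a peak of about 16 N at 9 to 10 mm; then the hidden spring gives way and the force falls to 7 N at 15.5 mm and 5 N at 18 mm. Snapped means a stroke over 15.5 mm. Springs back to 0 when let go. More than 60 N on it is ramming.
- wire_spool: Loose spool of copper wire with grey flanges, standing, 72 mm diameter, 57 mm high, 0.4 kg; origin at the centre of its underside. Bystander.
- parts_case: Loose flat grey parts case with clear lid, 102 x 72 x 32 mm, 0.25 kg; origin at the centre of its underside. Bystander.
- meter: Loose blue pocket meter lying on its back, 70 x 100 x 30 mm, 0.3 kg; origin at the centre of its underside. Bystander.
Not all that is in view belongs to the job. Leave any orange or yellow look-alike of the bracket alone.

How it is judged:
On the way, in this order (a step that is already met when the one before it is completed fails the run):
1. the bracket blank is home against the back stop (within 3 mm) (x of bracket_lip in the frame of stand above -0.058 m), for 0.2 s.
2. both clamps are turned to their end stops (past 1.25 rad) with the blank home (value of joint each of clamp_left, clamp_right above 1.25 rad and x of bracket_lip in the frame of stand above -0.058 m), for 0.2 s.
3. the punch is pressed until it snaps (stroke over 15.5 mm) (value of joint punch above 0.0155 m).
At the end, for the whole second after the job is handed in: The blank lies flat and still within 3 mm of the back stop, both clamps stand past 1.25 rad (end stop 1.4), and the punch, having snapped, is back up within 3 mm of rest (all of step 2 and angle between bracket's own z axis and vertical below 0.05 rad and value of joint punch below 0.003 m and linear speed of bracket below 0.02 m/s); the robot touches nothing.
It fails at once if the punch is pressed past 8 mm before the blank is home and both clamps are closed (value of joint punch above 0.008 m and (value of joint any of clamp_left, clamp_right below 1.25 rad or x of bracket_lip in the frame of stand below -0.058 m)).
It fails at once if the punch is rammed with more than 60 N (contact force between punch and anything else above 60 N).
It fails at once if a bystander is shoved more than 30 mm or knocked over (distance of any of wire_spool, parts_case, meter from where it was at the start of the episode above 0.03 m or angle between any of wire_spool, parts_case, meter's own z axis and vertical above 0.5 rad).
It also fails if it takes over 72 s, if anything falls off the work surface, if the arm or the gripper's body presses on something with over 40 N, if the wrist force passes 120 N, or if a joint passes its speed limit or range.

## Robot

A 7-joint arm with a two-finger parallel gripper is mounted at the origin on the work surface. World frame = base frame: x ahead of the robot, y to its left, z up, the work surface at z = 0. Lengths are in m, angles in rad, forces in N, time in s.
With the tool pointing down it reaches from about 0.4 to 0.9 m from the base axis. Payload 5.6 kg.
Tool frame: the origin (TCP) lies midway between the tips of the shut fingers; the grasp point (between the pads) lies 19 mm behind it; z points along the fingers, y is the line along which they close (so a half turn about z gives the same grasp; the last joint's range is limited). The gripper opens to 92 mm and grips with 3 to 60 N. Pads are 20 mm wide; open, the fingers measure 128 mm over their backs; the gripper's body (75 mm by 189 mm) begins 69 mm behind the grasp point.
Start: joints at [-1.318, 0.468, -0.012, 1.603, 0.006, 1.071, -0.056], TCP at [0.19, 0.622, 0.215] pointing down, gripper open.
Joint ranges: [-2.53, 2.53], [-0.31, 2.02], [-1.57, 1.55], [0.28, 2.44], [-1.29, 4.43], [0.15, 1.84], [-2.92, 2.92]. Speed limits (rad/s): [2.57, 2.57, 3.14, 3.14, 3.14, 3.14, 3.14].

## Interface

Orientations are given as a 3x3 rotation matrix whose columns are the frame's x, y, z axes.
In Python, from station import env, effector, solver, viewer, workorder, search_frame, tip_of gives the robot as it stands. Calls block until the motion is done:
- env.reach(position, orientation): joint-space move of the TCP to a pose.
- env.movel(position, frame=None, rate=0.15): straight line of the TCP; frame=None keeps the orientation; rate is the mean speed in m/s.
- env.goto_joints(angles): joint-space move.
- effector.release() and effector.grasp(squeeze=None): open the fingers fully, or close them until they stop; squeeze is the grip in N (None keeps the last).
- env.pause(seconds).
- solver.inverse_kinematics(position, orientation): joint angles nearest the present ones, or None.
- env.sense(): the state.
- viewer.read_camera(name): name is "scene" or "side" or "wrist"; returns (picture, depth): 384x512x3 uint8, red, green, blue; 384x512 float32, m along the optical axis (not along the pixel's ray), 0 where there is no reading.
- viewer.camera_info(name): a dict with "intrinsics" (3x3 intrinsics, pixels), "eye" and "rotation" of the camera in the world; the wrist camera has in their place "T_tool_cam" (4x4, takes a point from camera to tool coordinates, whose origin is the TCP and whose axes are the flange's). Camera axes: x right, y up, looking along -z (the intrinsics and any distortion apply to the point x, -y, -z); pixel columns grow to the right and rows downward; lengths in m; the calibration is good to about 2 mm. A picture is of the moment at which its call begins: read the wrist's pose just before it. camera_info takes no time and is no camera call.
A pose or a line that the arm cannot do raises env.PlanningError and nothing moves.
- workorder.finish_job(): hands the job in; it is judged then, once.
Trained networks look in the newest picture that a camera, given by its name, has taken for a name from the list of things; names that differ only in an ending like _2 or _b are one class to them, and where a whole thing is asked for, a point or a joint stands for the part that bears it (a point fixed in the world has none). Each returns a list of dicts, best first, with "score" (0 to 1); they miss things now and then, are a little off and sometimes report something else, mostly with a low value. They report only what shows in the picture. A call takes as long as a camera call. They do not tell look-alikes from the thing itself.
- search_frame(camera, name): "at" ([x, y, z] in m, in world coordinates, good to about 4 mm: the middle of the surface that is visible of it).
- tip_of(camera, name): "at" ([x, y, z] in m, in world coordinates, good to about 4 mm: a listed point, or the origin of a listed thing).
The state is a dict: "t": time; "joint_positions": joint angles; "joint_velocities": joint speeds; "tau": joint torques, N m; "ee_pos": TCP position; "tcp_rot": TCP orientation; "wrist_force": force on the tool from outside, world axes, zero at the start; "moment": the same for the moment, N m; "gripper_width": finger opening in m; "grasp_force": force on a finger pad.
Only numpy, scipy, OpenCV 4.12 (cv2) and the standard library are available. Lean on these libraries where they do the work, as an engineer would, in place of code of your own. Each camera call takes 0.05 s, during which the arm holds its last target. There are 200 camera calls.

## Working session

There is one attempt and no reset: what is moved stays moved. The work goes in short steps, each a Python script; the robot and the scene stay as the last script left them, time stands still between calls to the robot, and variables do not carry over. Pictures are saved under pics/ and viewed, at most 10 in all, crops included, and the job is handed in when it is done.

```bash
mkdir -p pics; ls; cat > look.py <<'E'
from station import *
import cv2, numpy as np
def save(cam,fn,crop=None,scale=1):
    im,d=viewer.read_camera(cam)
    o=im if crop is None else im[crop[1]:crop[3],crop[0]:crop[2]]
    cv2.imwrite('pics/'+fn,cv2.resize(o[...,::-1],None,fx=scale,fy=scale,interpolation=cv2.INTER_CUBIC))
    return im,d
E
python3 - <<'E'
from look import *
for c in ['scene','side']:
    im,d=save(c,c+'0.png'); np.savez('pics/'+c+'0.npz',im=im,d=d)
    print(c,{k:np.round(v,4).tolist() for k,v in viewer.camera_info(c).items() if k!='name'} )
    for n in ['stand','back_stop','bracket','bracket_lip','clamp_left_grip','clamp_right_grip','punch_top','wire_spool','parts_case','meter']:
        print(n,[(np.round(r['at'],3).tolist(),round(r['score'],2)) for r in tip_of(c,n)[:3]])
s=env.sense();print(s['t'],s['ee_pos'],s['tcp_rot'],s['wrist_force'])
a=cv2.imread('pics/scene0.png');b=cv2.imread('pics/side0.png')
E
```

```text
pics
scene {'intrinsics': [[446.8709, 0.0, 256.5926], [0.0, 446.8709, 192.0698], [0.0, 0.0, 1.0]], 'eye': [1.3464, -0.1785, 0.6819], 'rotation': [[0.3096, -0.549, 0.7764], [0.9509, 0.181, -0.2512], [-0.0026, 0.816, 0.578]]}
stand [([0.591, -0.007, 0.002], 0.87)]
back_stop [([0.662, 0.006, 0.028], 0.64)]
bracket [([0.322, -0.116, 0.002], 0.97), ([0.551, -0.015, 0.014], 0.66), ([0.479, 0.402, -0.003], 0.58)]
bracket_lip [([0.415, 0.391, 0.015], 0.91), ([0.356, -0.054, 0.019], 0.77), ([0.486, -0.024, 0.03], 0.74)]
clamp_left_grip [([0.54, 0.074, 0.051], 0.62)]
clamp_right_grip [([0.578, -0.099, 0.048], 0.78)]
punch_top [([0.63, 0.001, 0.166], 0.62)]
wire_spool [([0.631, 0.215, -0.0], 0.87)]
parts_case [([0.694, -0.213, 0.003], 0.61)]
meter [([0.478, 0.227, -0.003], 0.66)]
side {'intrinsics': [[489.3317, 0.0, 251.5658], [0.0, 489.3317, 187.5905], [0.0, 0.0, 1.0]], 'eye': [0.0307, -0.6565, 0.8624], 'rotation': [[0.8079, 0.3828, -0.4481], [-0.5891, 0.5022, -0.6331], [-0.0173, 0.7754, 0.6312]]}
stand [([0.591, -0.01, 0.001], 0.73), ([0.477, 0.23, -0.0], 0.31)]
back_stop [([0.665, 0.01, 0.029], 0.94), ([0.63, 0.215, -0.001], 0.69)]
bracket [([0.553, -0.015, 0.012], 0.86), ([0.478, 0.403, 0.001], 0.8), ([0.323, -0.111, -0.002], 0.79)]
bracket_lip [([0.487, -0.024, 0.034], 0.85), ([0.413, 0.384, 0.018], 0.61), ([0.55, -0.016, 0.01], 0.35)]
clamp_left_grip [([0.54, 0.076, 0.056], 0.78)]
clamp_right_grip [([0.577, -0.1, 0.051], 0.74)]
punch_top [([0.629, 0.0, 0.163], 0.85)]
wire_spool [([0.631, 0.215, 0.001], 0.91)]
parts_case [([0.696, -0.214, 0.004], 0.7), ([0.592, -0.008, 0.004], 0.68)]
meter [([0.475, 0.225, -0.001], 0.83)]
1.1 [0.18950569 0.62175806 0.21459266] [[-9.56553087e-01  2.91558212e-01  1.91355647e-05]
 [ 2.91558212e-01  9.56553087e-01  2.40800404e-05]
 [-1.12834499e-05  2.86129680e-05 -1.00000000e+00]] [ 0.73728487 -0.12937112 -0.11543314]
```

```bash
python3 - <<'E'
import cv2,numpy as np
b=cv2.imread('pics/side0.png');a=cv2.imread('pics/scene0.png')
cv2.imwrite('pics/both.png',cv2.resize(np.hstack([a,b]),(800,300)))
cv2.imwrite('pics/crop_side.png',cv2.resize(b[80:330,120:440],None,fx=2.4,fy=2.4))
from scipy.optimize import least_squares
P=np.array([[0,0],[75,0],[-30,90],[-30,-90],[40,0]])*1e-3
M=np.array([[.591,-.0085],[.6635,.008],[.540,.075],[.5775,-.0995],[.6295,.0005]])
f=lambda q:((P@np.array([[np.cos(q[2]),np.sin(q[2])],[-np.sin(q[2]),np.cos(q[2])]])+q[:2])-M).ravel()
r=least_squares(f,[.59,0,.2]);print(r.x,np.round(r.fun.reshape(-1,2)*1e3,1))
E
```

```text
[ 0.5895292  -0.00713383  0.20449736] [[-1.5  1.4]
 [-0.5  0.1]
 [ 1.9 -0.1]
 [ 0.9 -1.9]
 [-0.8  0.5]]
```

View pics/both.png

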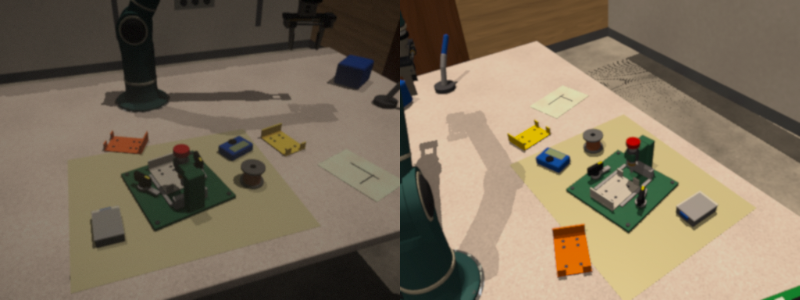

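View pics/crop_side.png

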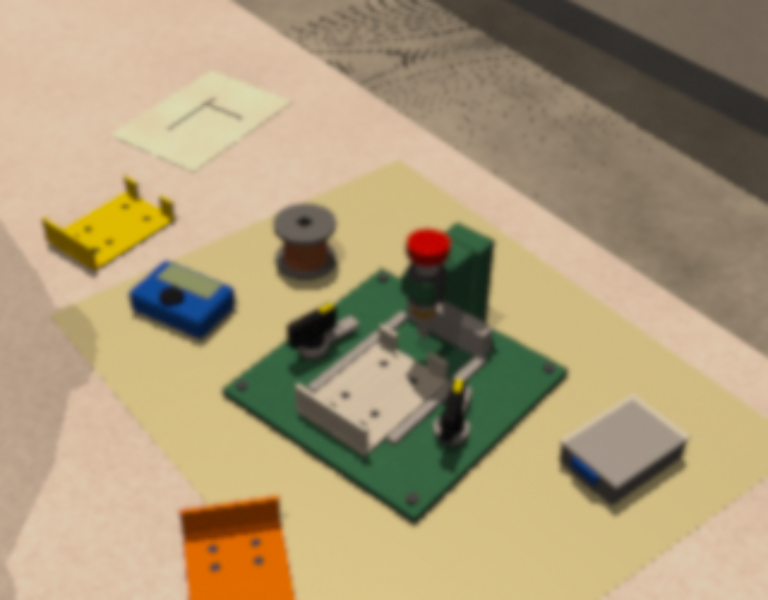

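The lip candidates, as networks and 800x300 view agree, are the orange one (125,143 left view), the yellow one (283,138), and the bare aluminium one in the green stand (crop 375,390). The aluminium one is the blank: the crop confirms it is grey, lies between the rails and is about 49 mm short. The stand pose fit has residuals of 2 mm or less.

```bash
cat > h.py <<'E'
from look import *
O=np.array([.5895,-.0071]);YAW=.2045
def w(x,y,z):  # stand -> world
    c,s=np.cos(YAW),np.sin(YAW); return np.array([O[0]+c*x-s*y,O[1]+s*x+c*y,z])
def R(a,flip=0):  # tool down, tool x along stand angle a
    a=a+YAW+np.pi*flip; c,s=np.cos(a),np.sin(a)
    return np.array([[c,s,0],[s,-c,0],[0,0,-1.]])
def sd(v):
    c,s=np.cos(YAW),np.sin(YAW); return np.array([c*v[0]+s*v[1],-s*v[0]+c*v[1],v[2]])
def pos(): p=env.sense()['ee_pos']; return sd(p-np.array([*O,0]))
def F(): return sd(env.sense()['wrist_force'])
def T(): return env.sense()['t']
E
python3 - <<'E'
from h import *
ok=lambda p,r: (lambda q: None if q is None else np.round(q,2).tolist())(solver.inverse_kinematics(p,r))
for f in (0,1):
    print('push',ok(w(-.145,0,.25),R(0,f)),ok(w(-.145,0,.03),R(0,f)),ok(w(-.06,0,.03),R(0,f)))
    for s in (1,-1):
        for th in (.17,.8,1.6):
            print('cl',s,f,th,ok(w(-.03+.016*np.cos(th)+.025*np.sin(th),s*(.09-.016*np.sin(th)+.025*np.cos(th)),.045),R(-s*th,f)))
    print('punch',ok(w(.04,0,.2),R(0,f)),ok(w(.04,0,.145),R(0,f)))
E
```

```text
push [-0.88, 0.07, 0.95, 2.08, -0.07, 1.02, -1.26] [-0.6, 0.55, 0.75, 2.24, -0.69, 0.59, -0.7] [-0.49, 0.6, 0.58, 2.04, -0.54, 0.65, -0.9]
cl 1 0 0.17 [-0.68, 0.62, 0.58, 1.95, -0.51, 0.72, -1.33]
cl 1 0 0.8 [-1.07, 1.1, 1.33, 1.95, -1.19, 1.2, -1.41]
cl 1 0 1.6 [-1.03, 1.09, 1.33, 1.96, -1.19, 1.19, -2.17]
cl -1 0 0.17 [-0.34, 0.71, 0.66, 1.84, -0.58, 0.8, -0.57]
cl -1 0 0.8 [-0.33, 0.69, 0.61, 1.83, -0.54, 0.79, -0.01]
cl -1 0 1.6 [-0.31, 0.66, 0.53, 1.86, -0.46, 0.75, 0.7]
punch [-0.6, 0.53, 0.76, 1.71, -0.41, 1.07, -1.07] [-0.58, 0.59, 0.73, 1.75, -0.47, 0.98, -1.03]
push [-0.59, 0.07, 0.64, 2.06, -0.05, 1.02, 1.84] [-0.19, 0.45, 0.24, 2.22, -0.22, 0.5, 1.99] [-0.22, 0.55, 0.24, 2.03, -0.22, 0.59, 1.95]
cl 1 1 0.17 [-0.36, 0.56, 0.16, 1.93, -0.14, 0.66, 1.49]
cl 1 1 0.8 [-0.43, 0.58, 0.29, 1.92, -0.25, 0.68, 0.98]
cl 1 1 1.6 [-0.54, 0.6, 0.48, 1.93, -0.42, 0.7, 0.37]
cl -1 1 0.17 [-0.06, 0.63, 0.27, 1.82, -0.23, 0.73, 2.28]
cl -1 1 0.8 [0.02, 0.62, 0.12, 1.8, -0.1, 0.72, 2.77]
cl -1 1 1.6 [-0.75, 1.13, 1.33, 1.88, -1.2, 1.23, -1.9]
punch [-0.35, 0.46, 0.4, 1.69, -0.2, 1.03, 1.89] [-0.3, 0.52, 0.34, 1.74, -0.21, 0.92, 1.89]
```

```bash
python3 - <<'E'
from h import *
effector.grasp(squeeze=10); print(T(),env.sense()['gripper_width'])
env.reach(w(-.15,0,.2),R(0)); print(T())
env.movel(w(-.15,0,.03),rate=.2); f0=F(); print(T(),f0.round(1),pos().round(4))
env.movel(w(-.085,0,.03),rate=.07); print(T(),(F()-f0).round(1),pos().round(4))
x=-.085
while x<-.055:
    x+=.002; env.movel(w(x,0,.03),rate=.04); f=F()-f0
    if abs(f[0])>12: break
print(T(),x,f.round(1),pos().round(4))
save('side','push.png',(150,100,410,300),3)
print([(np.round(sd(np.array(r['at'])-[*O,0]),4).tolist(),round(r['score'],2)) for r in tip_of('side','bracket_lip')])
E
```

```text
2.4417 0.0006227973759629545
4.95
5.95 [ 0.2 -0.4 -0.1] [-0.1494 -0.0003  0.0305]
7.025 [ 0.4 -0.  -0.2] [-0.0851 -0.0001  0.03  ]
10.275 -0.05899999999999998 [-15.3   0.9  11.4] [-0.0651  0.0001  0.0292]
[([-0.091, 0.4203, 0.021], 0.72), ([-0.0548, 0.0018, 0.039], 0.62), ([-0.2405, 0.0023, 0.0207], 0.56), ([0.0731, 0.0045, 0.0299], 0.18)]
```

View pics/push.png

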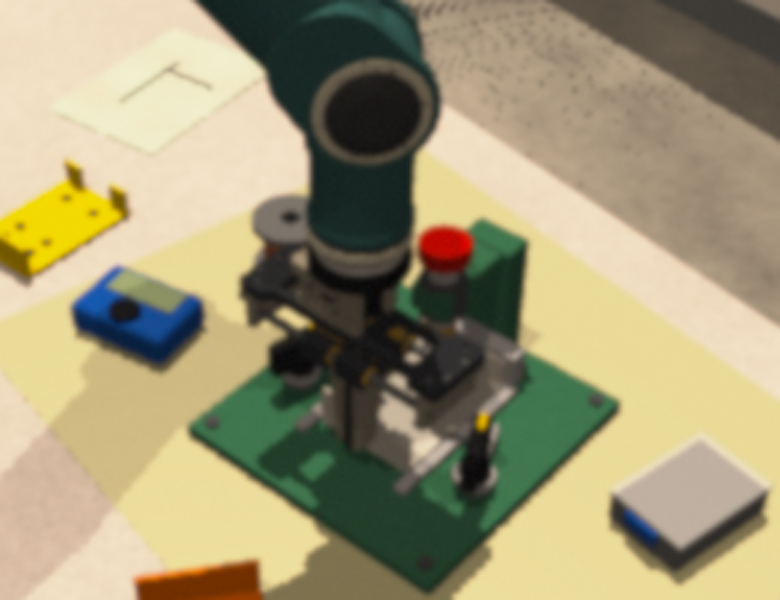

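The blank's lip (crop 390,430) is against the fingers and its ears are on the stop. The fingertip face sits at stand x = -55 mm, so it is home. Next is the left clamp.

```bash
cat > clamp.py <<'E'
from h import *
def turn(s,flip,r=.016,z=.045):
    def pose(th,off):
        return w(-.03+r*np.cos(th)+off*np.sin(th), s*(.09-r*np.sin(th)+off*np.cos(th)),z), R(-s*th,flip)
    p,o=pose(.17,.040); up=p.copy(); up[2]=.2
    env.reach(up,o); env.movel(p,rate=.2); f0=F()
    p,o=pose(.17,.026); env.movel(p,o,rate=.1); print('start',T(),(F()-f0).round(1))
    for th in [.4,.6,.8,1.0,1.2,1.35,1.45,1.5,1.54,1.57,1.6,1.64,1.68,1.72]:
        p,o=pose(th,.025); env.movel(p,o,rate=.04 if th<1.3 else .02); f=F()-f0
        n=np.array([np.sin(th),s*np.cos(th)]); ft=f[:2]@n   # push-back along outward normal
        print(th,round(T(),1),f.round(1),round(ft,1))
        if ft>(10 if th>1.4 else 25): break
    p,o=pose(th,.04); env.movel(p,o,rate=.1); p[2]=.2; env.movel(p,rate=.25)
E
python3 - <<'E'
from clamp import *
env.movel(w(-.10,0,.03),rate=.15); env.movel(w(-.10,0,.2),rate=.25); print(T())
turn(1,1); print(T())
save('side','left.png',(150,100,410,300),3)
E
```

```text
11.6333
start 15.0 [-1.1  1.4 -0.8]
0.4 15.4 [-1.3  2.5 -0.7] 1.9
0.6 15.7 [-1.   3.6  0.2] 2.4
0.8 16.1 [-1.1  2.2 -0.7] 0.8
1.0 16.4 [-0.1  2.4  0.5] 1.2
1.2 16.8 [-0.   1.6  0.8] 0.5
1.35 17.2 [ 1.3  1.9 -0. ] 1.7
1.45 17.5 [-0.5  1.3  1.1] -0.3
1.5 17.7 [ 0.3  1.  -0.1] 0.3
1.54 18.0 [-0.7  1.2  0.8] -0.6
1.57 18.2 [2.1 1.4 1.1] 2.1
1.6 18.5 [0.1 1.9 1.5] 0.1
1.64 18.7 [0.9 0.6 0.5] 0.8
1.68 19.0 [ 0.4  0.9 -0.3] 0.3
1.72 19.2 [0.8 1.4 0.8] 0.6
20.275
```

View pics/left.png

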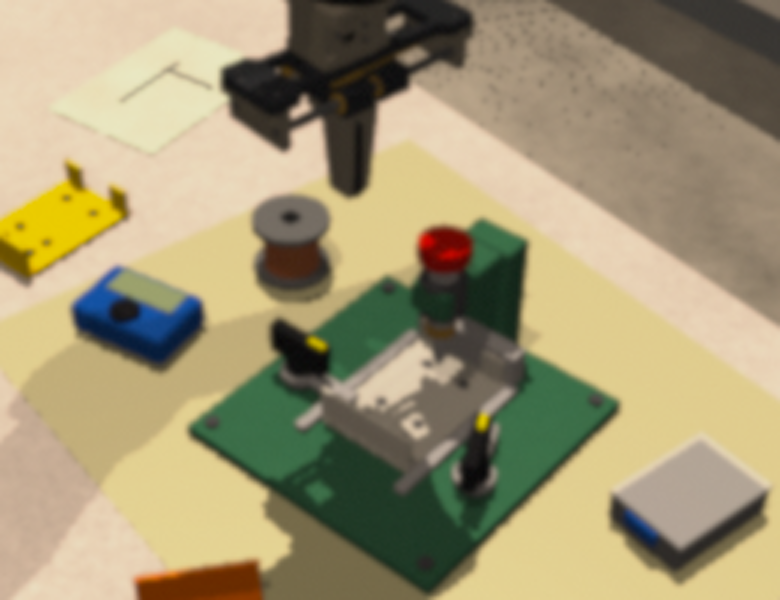

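The left bar (crop 300,345) has turned most of the way but not to its end stop, and no stop force was felt. The fingertips taper, so the contact lagged. I'll finish it by closing in straight until the end stop pushes back.

```bash
cat > clamp.py <<'E'
from h import *
def turn(s,flip,sweep,r=.018,z=.042):
    def pose(th,off):
        return w(-.03+r*np.cos(th)+off*np.sin(th), s*(.09-r*np.sin(th)+off*np.cos(th)),z), R(-s*th,flip)
    th=sweep[0]
    p,o=pose(th,.040); p[2]=.2
    env.reach(p,o); p[2]=z; env.movel(p,rate=.2); f0=F()
    for th in sweep:
        p,o=pose(th,.025); env.movel(p,o,rate=.05)
    print(T(),(F()-f0).round(1))
    n=np.array([np.sin(th),s*np.cos(th)])
    for off in np.arange(.024,.003,-.001):
        p,o=pose(th,off); env.movel(p,o,rate=.02); ft=(F()-f0)[:2]@n
        print(round(off,4),round(ft,1),end='; ')
        if ft>9: break
    print(T(),pos().round(4))
    p,o=pose(th,.04); env.movel(p,o,rate=.1); p[2]=.2; env.movel(p,rate=.25)
E
python3 - <<'E'
from clamp import *
turn(1,1,[1.57]); print(T())
save('side','left2.png',(150,100,410,300),3)
E
```

```text
21.9667 [-0.5 -0.3 -0.1]
0.024 -0.3; 0.023 -1.1; 0.022 -0.7; 0.021 1.6; 0.02 5.0; 0.019 5.8; 0.018 7.6; 0.017 10.1; 23.9667 [-0.0092  0.0719  0.0427]
25.1333
```

View pics/left2.png

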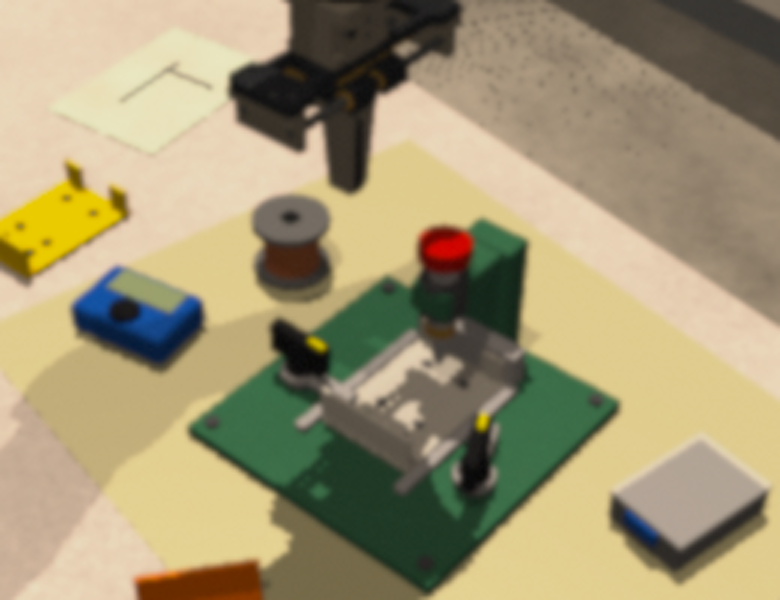

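```bash
cat > ang.py <<'E'
from h import *
def cloud(cam):
    im,d=viewer.read_camera(cam); c=viewer.camera_info(cam); K=np.array(c['intrinsics'])
    v,u=np.mgrid[:384,:512]; P=np.stack([(u-K[0,2])/K[0,0]*d,-(v-K[1,2])/K[1,1]*d,-d],-1)
    W=P@np.array(c['rotation']).T+np.array(c['eye']); m=d>0
    return W[m]-np.array([*O,0]),im[m]
def angle(s):
    for cam in ('side','scene'):
        W,C=cloud(cam); S=np.array([sd(v) for v in W[(np.abs(W[:,:2])<.2).all(1)]])
        C=C[(np.abs(W[:,:2])<.2).all(1)]
        k=np.array([-.03,s*.09]); q=S[:,:2]-k
        m=(np.hypot(*q.T)<.042)&(S[:,2]>.057)&(S[:,2]<.072)
        q=q[m]; 
        if m.sum()<8: print(cam,'few',m.sum()); continue
        (cx,cy),(a,b),ang=cv2.minAreaRect((q*1e3).astype(np.float32))
        e=np.linalg.eigh(np.cov(q.T))[1][:,1]
        print(cam,m.sum(),'centre',q.mean(0).round(4),'axis',e.round(2),'size',round(a),round(b),'th',np.arctan2(-s*e[1],e[0]).round(2))
E
python3 - <<'E'
from ang import *
angle(1); angle(-1)
E
```

```text
side 117 centre [-0.0035 -0.0023] axis [-0.01  1.  ] size 16 58 th -1.58
scene 113 centre [ 0.0018 -0.0037] axis [-0.02  1.  ] size 17 57 th -1.59
side 122 centre [-0.0038 -0.0012] axis [-0.91 -0.41] size 62 14 th -2.72
scene 147 centre [ 0.0032 -0.0013] axis [-0.91 -0.42] size 58 16 th -2.71
```

Depth puts the left bar at 1.57 rad, exactly across the blank, so it is at its end stop. The right bar is still open at 0.42 rad. I'll turn it now.

```bash
python3 - <<'E'
from ang import *
from clamp import turn
env.movel(w(.0,.06,.26),rate=.25)
turn(-1,0,[.3,.6,.9,1.2,1.45,1.57]); print(T())
angle(1); angle(-1)
for c in ('side','scene'):
    viewer.read_camera(c)
    for n in ('bracket_lip','punch_top'):
        print(c,n,[(sd(np.array(r['at'])-[*O,0]).round(4).tolist(),round(r['score'],2)) for r in tip_of(c,n)[:3]])
save('side','right.png',(150,100,410,300),3)
E
```

```text
29.9833 [ 1.5 -0.4  0.3]
0.024 2.6; 0.023 2.7; 0.022 1.8; 0.021 4.6; 0.02 6.7; 0.019 8.0; 0.018 11.4; 31.7333 [-0.0088 -0.0718  0.0423]
32.8833
side 116 centre [-0.0036 -0.0015] axis [-0.02  1.  ] size 15 58 th -1.59
scene 115 centre [ 0.0017 -0.0029] axis [0.01 1.  ] size 16 57 th -1.56
side 143 centre [-0.0025 -0.0015] axis [-0.01  1.  ] size 18 59 th 1.58
scene 149 centre [ 0.0025 -0.0019] axis [0. 1.] size 57 16 th 1.57
side bracket_lip [([-0.0542, 0.002, 0.037], 0.97), ([-0.0317, -0.0889, 0.0518], 0.75), ([-0.2405, 0.0006, 0.021], 0.7)]
side punch_top [([0.0415, -0.003, 0.1612], 0.79)]
scene bracket_lip [([-0.0562, 0.0043, 0.0299], 0.96), ([-0.0858, 0.4243, 0.0152], 0.83), ([-0.0331, 0.0931, 0.0497], 0.19)]
scene punch_top [([0.0415, -0.0013, 0.1651], 0.74)]
```

View pics/right.png

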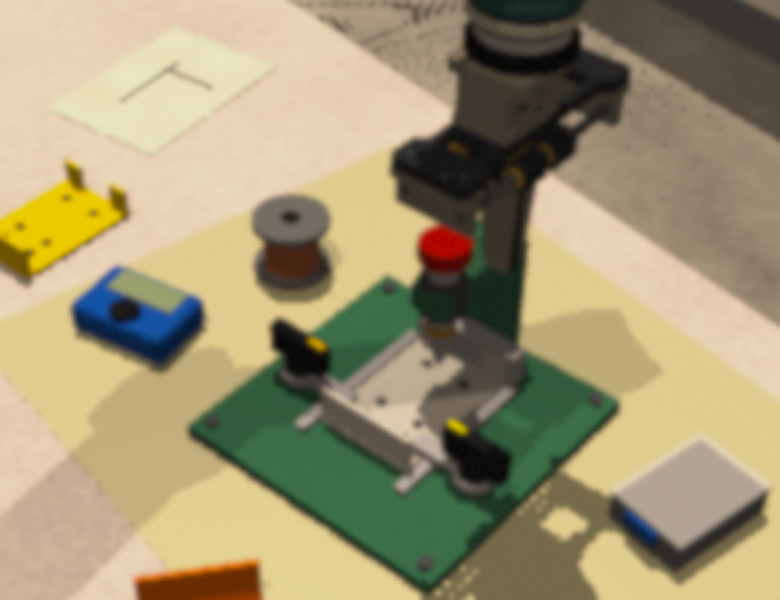

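Both marks now face across the blank (crop 318,345 and 457,428), and both bars measure at 1.57 rad with the lip home. Now the punch.

```bash
python3 - <<'E'
from h import *
env.movel(np.append(env.sense()['ee_pos'][:2],.25),rate=.25)
env.reach(w(.041,-.001,.2),R(0)); env.movel(w(.041,-.001,.170),rate=.1); f0=F(); print(T(),pos().round(4))
z=.170; seen=0
while z>.140:
    z-=.001; env.movel(w(.041,-.001,z),rate=.015); f=F()[2]-f0[2]; p=pos()[2]
    print(round(z,3),round(p,4),round(f,1),end='; ')
    seen=max(seen,f)
    if f>30 or p<.1478: break
print(T(),seen)
E
```

```text
35.5667 [ 0.0406 -0.0012  0.1694]
0.169 0.1694 0.1; 0.168 0.1681 -0.4; 0.167 0.1669 -0.4; 0.166 0.1659 -1.0; 0.165 0.1654 2.9; 0.164 0.1642 3.7; 0.163 0.1632 4.6; 0.162 0.1625 5.5; 0.161 0.1617 8.1; 0.16 0.1609 9.2; 0.159 0.1602 11.7; 0.158 0.1594 13.3; 0.157 0.1586 13.8; 0.156 0.1578 14.9; 0.155 0.1569 16.1; 0.154 0.1559 16.1; 0.153 0.1548 15.2; 0.152 0.1536 13.4; 0.151 0.1523 10.7; 0.15 0.1509 7.9; 0.149 0.1495 6.5; 0.148 0.1483 5.6; 0.147 0.1475 6.4; 41.3167 16.139613732667243
```

```bash
python3 - <<'E'
from ang import *
env.movel(w(.041,-.001,.17),rate=.05); env.movel(w(.041,-.001,.27),rate=.2)
env.reach(w(-.08,.05,.3),R(0)); env.pause(.5); print(T())
angle(1); angle(-1)
for n in ('bracket_lip','punch_top','wire_spool','parts_case','meter'):
    r=tip_of('scene',n)
    print(n,[(np.round(q['at'],3).tolist(),sd(np.array(q['at'])-[*O,0]).round(3).tolist()) for q in r[:2]])
save('scene','end.png',(100,100,360,300),3)
E
```

```text
43.675
side 111 centre [-0.0031 -0.0019] axis [-0.  1.] size 59 17 th -1.57
scene 114 centre [ 0.0018 -0.0034] axis [-0.02  1.  ] size 16 57 th -1.59
side 140 centre [-0.0027 -0.0006] axis [-0.03  1.  ] size 16 57 th 1.6
scene 146 centre [ 0.0023 -0.0021] axis [0. 1.] size 16 57 th 1.57
bracket_lip [([0.534, -0.015, 0.033], [-0.055, 0.003, 0.033]), ([0.416, 0.394, 0.016], [-0.089, 0.428, 0.016])]
punch_top [([0.627, 0.001, 0.164], [0.039, 0.0, 0.164])]
wire_spool [([0.634, 0.215, -0.001], [0.089, 0.209, -0.001])]
parts_case [([0.696, -0.213, 0.003], [0.062, -0.223, 0.003])]
meter []
```

View pics/end.png

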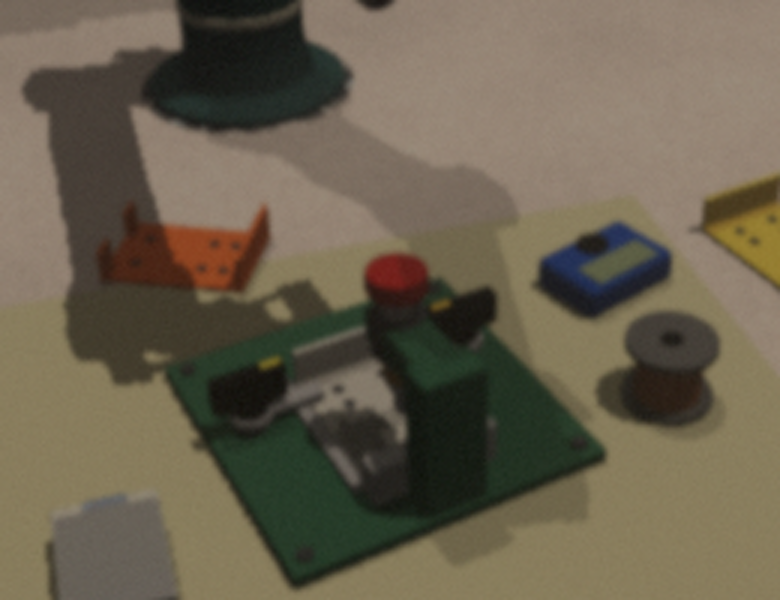

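The picture shows the red cap back up (397,280; measured 164 mm), both clamps across the blank, and the spool, case and meter standing as before. Handing in.

```bash
python3 -c "
from station import *
print(workorder.finish_job())"
```

```text
the job is handed in; nothing more can be done
None
```

The job is handed in after about 44 s of robot time: the blank is home against the stop, both clamps are at their end stops, and the punch snapped at a 16 N peak and sprang back up; the spool, case and meter were not disturbed, and the hand-in call returned no verdict.

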